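# Press three tool handles home on their tangs in order

### The job

Three wooden tool handles stand part-way down their tangs in the small vices. With the fingertips on top of the handle, gently press each one straight down until its ferrule is home on the black washer: first the short mushroom-shaped palm handle, then the straight file handle, last the long waisted one, not pushing any before its turn. Do not pull a handle up, and leave the loose things on the bench alone.

Things in the scene. Friction and masses are not known exactly. Their poses are not given: they have to be found in the camera images.
- palm_top (a point): centre of the top (butt) of the short mushroom-shaped ash palm handle, 60 mm tall with a domed head 52 mm across; the flat on its top is 32 mm across; the handle stands upright, brass ferrule down, on the steel tang held in its vice. This point is 146 mm above the bench when joint palm reads 0 and sinks by the joint value (and, under a push above about 6 N, by the give of the blade, see the vice); z points up
- palm (a joint): how far that handle has been pushed straight down its tang, m: it starts between 0 and 0.003, the ferrule meets the 4 mm black washer below it at 0.012 and stops there (home). It slides stiffly under about 4 N (plus a little with speed), and it stays where it is left; pulling it up reads negative
- vice_palm: the small dark iron vice, fixed to the bench, that holds the palm handle's blade (all three alike): base 100 x 66 mm, 60 mm high, jaw screw with a cross bar toward its own -x, 58 mm out; origin on the bench under the handle's axis, z up. The blade sits on a spring in the vice: pushed with more than about 6 N, blade and handle together give by about 1.5 N per mm, up to 6 mm (about 15 N), then hard, and rise again when let go
- file_top (a point): centre of the top (butt) of the straight, plain cylindrical ash file handle, 95 mm tall and 31 mm across, flat on top; the handle stands upright, brass ferrule down, on the steel tang held in its vice. This point is 181 mm above the bench when joint file reads 0 and sinks by the joint value (and, under a push above about 6 N, by the give of the blade, see the vice); z points up
- file (a joint): how far that handle has been pushed straight down its tang, m: it starts between 0 and 0.003, the ferrule meets the 4 mm black washer below it at 0.012 and stops there (home). It slides stiffly under about 4 N (plus a little with speed), and it stays where it is left; pulling it up reads negative
- vice_file: the small dark iron vice, fixed to the bench, that holds the file handle's blade (all three alike): base 100 x 66 mm, 60 mm high, jaw screw with a cross bar toward its own -x, 58 mm out; origin on the bench under the handle's axis, z up. The blade sits on a spring in the vice: pushed with more than about 6 N, blade and handle together give by about 1.5 N per mm, up to 6 mm (about 15 N), then hard, and rise again when let go
- long_top (a point): centre of the top (butt) of the long, slim, waisted ash handle, 135 mm tall, with a belly 36 mm across, a waist and a rounded butt 34 mm across; the flat on its top is 20 mm across; the handle stands upright, brass ferrule down, on the steel tang held in its vice. This point is 221 mm above the bench when joint long reads 0 and sinks by the joint value (and, under a push above about 6 N, by the give of the blade, see the vice); z points up
- long (a joint): how far that handle has been pushed straight down its tang, m: it starts between 0 and 0.003, the ferrule meets the 4 mm black washer below it at 0.012 and stops there (home). It slides stiffly under about 4 N (plus a little with speed), and it stays where it is left; pulling it up reads negative
- vice_long: the small dark iron vice, fixed to the bench, that holds the long handle's blade (all three alike): base 100 x 66 mm, 60 mm high, jaw screw with a cross bar toward its own -x, 58 mm out; origin on the bench under the handle's axis, z up. The blade sits on a spring in the vice: pushed with more than about 6 N, blade and handle together give by about 1.5 N per mm, up to 6 mm (about 15 N), then hard, and rise again when let go
- spare_up: loose spare ash handle standing on the bench with no vice, 105 mm tall, 33 mm across; origin at its underside; leave alone
- glue: loose small jar of glue, 40 mm across, 75 mm tall; origin at its underside; leave alone
- spare_flat: loose spare ash handle lying on the bench, 112 mm long, 31 mm thick, along its own x; origin at its underside; leave alone
- mallet: loose hammer lying on the bench, 260 mm long along its own x, head at +x, under 40 mm high; leave alone
- wrench: loose wrench lying on the bench, 180 mm long along its own x, under 30 mm high; leave alone
- brush: loose glue brush lying on the bench, 200 mm long along its own x, under 30 mm high; leave alone
Things that resemble listed ones, but are neither listed nor needed, are in the scene too. What is shaped like the vice_long but pink or turquoise is not meant.

How it is judged:
By the outcome, as a careful person would: the job done as asked, in the order asked, and still so for the second after the job is handed in, with the robot touching nothing.
It also fails if it takes over 58 s, if anything falls off the work surface, if the arm or the gripper's body presses on something with over 40 N, if the wrist force passes 120 N, or if a joint passes its speed limit or range.

### The arm

A 6-joint arm with a two-finger parallel gripper is mounted at the origin on the work surface. World frame = base frame: x ahead of the robot, y to its left, z up, the work surface at z = 0. Lengths are in m, angles in rad, forces in N, time in s.
With the tool pointing down it reaches from about 0.275 to 0.725 m from the base axis. Payload 5.6 kg.
Tool frame: the origin (TCP) lies at the very end of the fingers, on their centre line; the grasp point (between the pads) lies 19 mm behind it (manip.grip_depth is the distance from the TCP to the grasp point, in m); z points along the fingers, y is the line along which they close (so a half turn about z gives the same grasp; the last joint's range is limited). The gripper opens to 85 mm and grips with 20 to 120 N. Pads are 22 mm wide; open, the fingers measure 114 mm over their backs; the gripper's body (76 mm by 85 mm) begins 54 mm behind the grasp point. The pads swing forward as they close: fully open they stand 13 mm farther back than shut.
Start: joints at [-0.918, 0.255, 0.108, 0, -1.424, -0.285], TCP at [0.198, -0.513, 0.231] pointing down, gripper open.
Joint ranges: [-2.95, 2.95], [-1.21, 1.97], [-1.09, 1.5], [-2.87, 1.71], [-2.94, -0.07], [-3.05, 3.05]. Speed limits (rad/s): [2.57, 2.57, 3.14, 3.14, 3.14, 3.14].

### API

Orientations are given as a rotation vector (axis times angle).
In Python, from bench import manip gives the robot as it stands. The module is installed in compiled form; this text tells all that it offers.
- The arm moves only by the shell command python3 -m crank 'ROWS' [FORCE]. ROWS is JSON, a list of rows, each a list of 3 entries, a list of its own where there are three numbers: the closure in counts, from 0 (fully open) to 255 (shut), then the shift along the tool's x, y, z in mm, then the turn about the tool's z in rad. In form: [[grip, [tx, ty, tz], twist], ...]. A call has exactly 5 rows; each row is the pose to reach, as a shift and turn from the pose commanded when the call began, along the tool's axes at that moment; what a row does not reach only later rows make up. A row lasts 1/8 s, in which the tool goes at most 62.5 mm and 10.7 degrees, less where a joint would pass 70% of its speed; a pose out of reach is approached as far as the arm can. A call with a gripper value outside its range is refused whole. The fingers move at their own pace and stop on an object; FORCE is the grip in N (left out, the last holds). Time passes only in rows, so rows that repeat a pose let the fingers close, or fill a call up. It gives the time, the measured TCP pose, the force, the opening and the grip force at its end, in the units of the state.
- manip.get_obs(): the state, without advancing time (a new reading comes with each control period).
- manip.capture(name): name is "scene" or "top" or "wrist"; returns a dict with "color" (384x512x3 uint8, blue, green, red), "z_map" (384x512 float32, m along the optical axis (not along the pixel's ray), 0 where there is no reading), "camera_matrix" (3x3 intrinsics, pixels), "eye" and "orientation" of the camera in the world; the wrist camera has in their place "mount" (4x4, takes a point from camera to tool coordinates, whose origin is the TCP and whose axes are the flange's). Camera axes: x right, y down, z forward; pixel columns grow to the right and rows downward; lengths in m; the calibration is good to about 2 mm. A picture is of the moment at which its call begins: read the wrist's pose just before it.
- manip.finish_job(): hands the job in; it is judged then, once.
Trained networks look in a picture, given as the dict that the camera call returned (one of the last four; its "shot" number tells which), for a name from the list of things; names that differ only in an ending like _2 or _b are one class to them, and where a whole thing is asked for, a point or a joint stands for the part that bears it (a point fixed in the world has none). Each returns a list of dicts, best first, with "conf" (0 to 1); they miss things now and then, are a little off and sometimes report something else, mostly with a low value. They report only what shows in the picture. A call takes as long as a camera call. They do not tell look-alikes from the thing itself.
- manip.trace(name, picture): "pixels" (384x512 bool, what is visible of it) and "box" ([centre column, centre row, width, height] in pixels, round what is visible of it).
The state is a dict: "time_s": time; "joint_positions": joint angles; "dq": joint speeds; "joint_torque": joint torques, N m; "position": TCP position; "tool_rot": TCP orientation; "ft_force": force on the tool from outside, world axes, zero at the start; "ft_torque": the same for the moment, N m; "grip_width": opening from 0.0 (shut) to 1.0 (fully open); "grasp_force": force on a finger pad.
Only numpy, scipy, OpenCV 4.12 (cv2) and the standard library are available. Lean on these libraries where they do the work, as an engineer would, in place of code of your own. Each camera call takes 0.05 s, during which the arm holds its last target. There are 200 camera calls.

## Working session

There is one attempt and no reset: what is moved stays moved. The work goes in short steps, Python scripts to look and compute and a shell command to move; the robot and the scene stay as the last step left them, time stands still between calls to the robot, and variables do not carry over. Pictures are saved under pics/ and viewed, at most 10 in all, crops included, and the job is handed in when it is done.

```bash
mkdir -p pics
cat > h.py <<'E'
import numpy as np, cv2
from scipy.spatial.transform import Rotation as R
from bench import manip
def cap(n):
    o=manip.get_obs(); p=manip.capture(n)
    if 'mount' in p:
        T=np.eye(4);T[:3,:3]=R.from_rotvec(o['tool_rot']).as_matrix();T[:3,3]=o['position']
        p['T']=T@np.array(p['mount'])
    else:
        T=np.eye(4);r=np.array(p['orientation']);T[:3,:3]=r if r.shape==(3,3) else R.from_rotvec(r).as_matrix();T[:3,3]=p['eye'];p['T']=T
    return p
def pts(p,mask=None):
    z=p['z_map'];v,u=np.nonzero((z>0)&(mask if mask is not None else True))
    d=z[v,u];K=np.array(p['camera_matrix'])
    c=np.c_[(u-K[0,2])/K[0,0]*d,(v-K[1,2])/K[1,1]*d,d]
    return c@p['T'][:3,:3].T+p['T'][:3,3],u,v
E
python3 - <<'E'
from h import *
o=manip.get_obs();print(o)
for n in ('scene','top'):
    p=cap(n);print(n,p['orientation'],p['eye'],p['camera_matrix'])
    cv2.imwrite(f'pics/{n}1.png',p['color'])
    for t in ('palm_top','file_top','long_top','vice_palm','spare_up','glue'):
        for r in manip.trace(t,p)[:4]:
            P,u,v=pts(p,np.array(r['pixels']))
            if len(P)==0: continue
            zt=np.percentile(P[:,2],97);q=P[P[:,2]>zt-.006]
            print(n,t,round(r['conf'],2),np.round(r['box']),'top z %.3f'%zt,np.round(q[:,:2].mean(0),3),np.round(np.ptp(q[:,:2],axis=0),3),len(q))
E
```

```text
{'time_s': 0.0, 'joint_positions': array([-9.18411529e-01,  2.55764088e-01,  1.06979597e-01, -4.71671172e-04,
       -1.42386289e+00, -2.84585926e-01]), 'dq': array([ 0.00110976, -0.00200642,  0.00163848, -0.00094723,  0.0017545 ,
        0.00236231]), 'joint_torque': array([ 2.34311683e-04, -3.86628020e+01,  2.37935811e+01,  5.36499247e+00,
       -6.16132180e-03,  3.16334445e-05]), 'position': array([ 0.19762996, -0.51273923,  0.23037736]), 'tool_rot': array([ 5.74301937e-01, -3.08822557e+00, -2.92484192e-03]), 'ft_force': array([-0.26559837,  0.28312836, -0.32076685]), 'ft_torque': array([ 0.00885098,  0.04290251, -0.02573603]), 'grasp_force': 0.0, 'grip_width': 0.9981038506059612}
scene [-1.8961449  -1.80354483  0.57847834] [ 1.20982046 -0.03187252  1.05436456] [[422.12885884   0.         256.16738641]
 [  0.         422.12885884 195.53076273]
 [  0.           0.           1.        ]]
scene palm_top 0.51 [260. 208.  17.  17.] top z 0.146 [0.571 0.016] [0.045 0.04 ] 149
scene palm_top 0.43 [353. 176.  16.  28.] top z 0.183 [0.487 0.28 ] [0.03  0.028] 81
scene file_top 0.74 [351. 
[... 1167 characters left out ...]
0.705 -0.217] [0.047 0.196] 480
top long_top 0.65 [279. 252.  15.  14.] top z 0.223 [ 0.417 -0.07 ] [0.026 0.024] 85
top long_top 0.62 [365. 182.  24.  15.] top z 0.220 [ 0.593 -0.293] [0.025 0.028] 90
top long_top 0.52 [349. 250.  23.  18.] top z 0.222 [ 0.426 -0.249] [0.024 0.026] 91
top long_top 0.26 [147. 220.  18.  14.] top z 0.183 [0.484 0.275] [0.03 0.03] 114
top vice_palm 0.86 [250. 200.  21.  36.] top z 0.144 [0.567 0.01 ] [0.043 0.043] 198
top vice_palm 0.64 [367. 184.  27.  12.] top z 0.220 [ 0.593 -0.293] [0.025 0.023] 82
top glue 0.47 [201. 216.  12.   8.] top z 0.078 [0.514 0.148] [0.032 0.032] 113
top glue 0.19 [366. 185.  25.  17.] top z 0.220 [ 0.593 -0.294] [0.026 0.026] 87
```

Run:
```python
import cv2
a=cv2.imread('pics/scene1.png')[120:290,90:400];cv2.imwrite('pics/scene1c.png',cv2.resize(a,None,fx=2.5,fy=2.5,interpolation=2))
a=cv2.imread('pics/top1.png')[110:300,110:400];cv2.imwrite('pics/top1c.png',cv2.resize(a,None,fx=2.7,fy=2.7,interpolation=2))
```

```text
(no output)
```

View pics/scene1c.png

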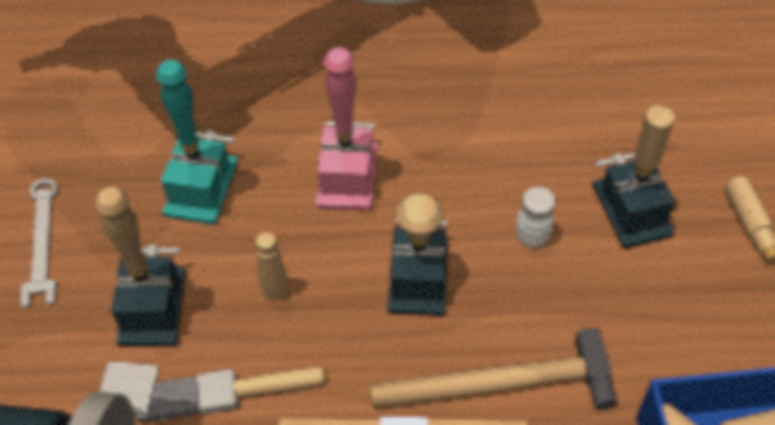

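View pics/top1c.png

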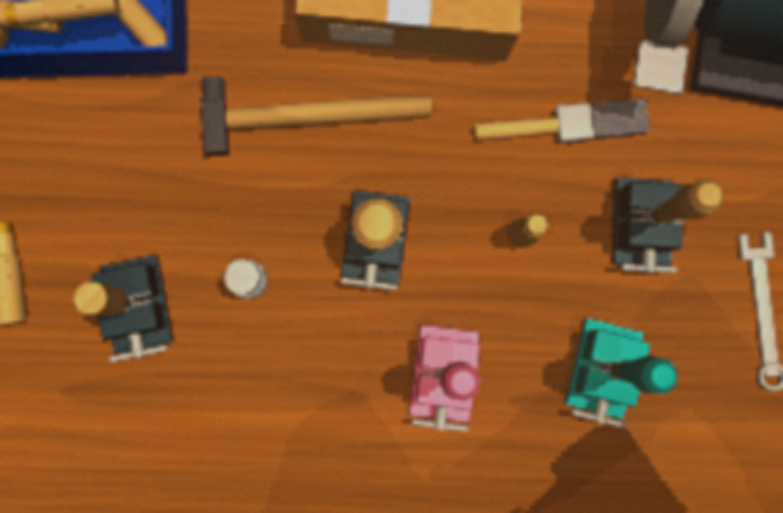

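The scene view shows the palm handle in its black vice at (260,208), the file handle at (351,176), and the long handle in its black vice at (138,214). The turquoise and pink long handles, at (160,162) and (226,156), are decoys. The top view agrees: palm (250,194), file (147,220), long (365,182).

```bash
cat >> h.py <<'E'
def shift(target):
    o=manip.get_obs();M=R.from_rotvec(o['tool_rot']).as_matrix()
    d=M.T@(np.array(target)-o['position'])*1000
    print('t',round(o['time_s'],2),'pos',np.round(o['position'],4),'F',np.round(o['ft_force'],1),'tool shift mm',np.round(d,1),'tilt',np.round(M[:,2],4))
E
python3 - <<'E'
from h import *
shift((.569,.013,.29)); shift((.569,.013,.23))
E
python3 -m crank '[[255,[0,0,-30],0],[255,[0,0,-60],0],[255,[0,0,-60],0],[255,[0,0,-60],0],[255,[0,0,-60],0]]' 20
python3 -c "
from h import *
shift((.569,.013,.29))"
```

```text
t 0.7 pos [ 0.1978 -0.5132  0.2313] F [-0.1  0.1  0.5] tool shift mm [-535.6  357.5  -58.7] tilt [ 0. -0. -1.]
t 0.7 pos [ 0.1978 -0.5132  0.2313] F [-0.1  0.1  0.5] tool shift mm [-535.6  357.5    1.3] tilt [ 0. -0. -1.]
time_s: 1.32
position: [0.1976, -0.5128, 0.2902]
tool_rot: [0.574, -3.088, -0.003]
ft_force: [-0.1, 0.7, -0.2]
grip_width: 0.003
grasp_force: 0.0
t 1.32 pos [ 0.1976 -0.5128  0.2902] F [-0.1  0.7 -0.2] tool shift mm [-535.6  357.1    0.8] tilt [-9.0e-04  1.7e-03 -1.0e+00]
```

```bash
python3 -m crank '[[255,[-45,30,0],0],[255,[-90,60,0],0],[255,[-135,90,0],0],[255,[-180,120,0],0],[255,[-225,150,0],0]]' | head -2
python3 -m crank '[[255,[-45,30,0],0],[255,[-90,60,0],0],[255,[-135,90,0],0],[255,[-180,120,0],0],[255,[-225,150,0],0]]' | head -2
python3 -c "
from h import *
shift((.569,.013,.25))"
```

```text
time_s: 1.95
position: [0.3542, -0.2907, 0.2907]
time_s: 2.58
position: [0.5103, -0.0698, 0.2908]
t 2.58 pos [ 0.5103 -0.0698  0.2908] F [ 0.7 -0.6  0.3] tool shift mm [-84.6  56.2  40.7] tilt [-9.e-04 -2.e-04 -1.e+00]
```

```bash
cat > w.py <<'E'
from h import *
import sys
def look(name,near,z,cams=('wrist',)):
    for c in cams:
        p=cap(c);P,u,v=pts(p)
        m=(np.abs(P[:,2]-z)<.012)&(np.hypot(*(P[:,:2]-near).T)<.04)
        if m.sum()>20:
            q=P[m];zt=np.percentile(q[:,2],80);q=q[np.abs(q[:,2]-zt)<.004]
            (x,y),r=cv2.minEnclosingCircle(q[:,:2].astype(np.float32))
            print(c,'depth: n',len(q),'z med %.4f'%np.median(q[:,2]),'mean',np.round(q[:,:2].mean(0),4),'circ',np.round((x,y,r),4),'cam',np.round(p['T'][:3,3],3))
        else: print(c,'not seen',m.sum())
        for r in manip.trace(name,p)[:2]:
            K=np.array(p['camera_matrix']);
            vv,uu=np.nonzero(r['pixels']);d=p['z_map'][vv,uu]
            print(' net',round(r['conf'],2),np.round(r['box']))
    cv2.imwrite('pics/w_%s_%.2f.png'%(name,manip.get_obs()['time_s']),p['color'])
E
python3 - <<'E'
from w import *
look('palm_top',(.569,.013),.145)
E
python3 -m crank '[[255,[-28,19,0],0],[255,[-56,38,10],0],[255,[-84.5,56,30],0],[255,[-84.5,56,40],0],[255,[-84.5,56,40],0]]' | head -2
python3 - <<'E'
from w import *
look('palm_top',(.569,.013),.145,('wrist','scene','top'))
shift((.569,.013,.16))
E
ls pics
```

```text
wrist depth: n 1144 z med 0.1443 mean [0.5651 0.0081] circ [0.5657 0.0087 0.022 ] cam [ 0.437 -0.099  0.435]
 net 0.97 [310. 251.  49.  50.]
 net 0.72 [300. 224.  79. 106.]
time_s: 3.3
position: [0.5677, 0.0106, 0.2502]
wrist depth: n 1864 z med 0.1444 mean [0.5653 0.0091] circ [0.5659 0.0095 0.0217] cam [ 0.495 -0.019  0.394]
 net 0.59 [257. 190.  63.  58.]
scene depth: n 156 z med 0.1431 mean [0.5712 0.0156] circ [0.5707 0.0164 0.022 ] cam [ 1.21  -0.032  1.054]
 net 0.54 [261. 206.  23.  19.]
top depth: n 51 z med 0.1406 mean [0.553  0.0108] circ [0.5586 0.0103 0.0215] cam [0.455 0.014 1.065]
 net 0.39 [249. 198.  17.   6.]
t 3.6 pos [0.5686 0.0107 0.2522] F [-0.8  0.3 -0. ] tool shift mm [-1.1  2.  92.2] tilt [ 1.6e-03  3.0e-04 -1.0e+00]
scene1.png
scene1c.png
top1.png
top1c.png
w_palm_top_2.67.png
w_palm_top_3.60.png
```

```bash
python3 -c "
from h import *
shift((.566,.0095,.15))"
python3 -m crank '[[255,[1,2,30],0],[255,[2,2,60],0],[255,[2,2,80],0],[255,[2,2,92],0],[255,[2,2,96],0]]' | head -5
python3 -c "
from h import *
shift((.566,.0095,.134))"
```

```text
t 3.6 pos [0.5686 0.0107 0.2522] F [-0.8  0.3 -0. ] tool shift mm [  3.   -0.2 102.2] tilt [ 1.6e-03  3.0e-04 -1.0e+00]
time_s: 4.22
position: [0.5659, 0.0122, 0.1552]
tool_rot: [0.574, -3.089, 0.0]
ft_force: [0.0, 0.2, 0.1]
grip_width: -0.002
t 4.22 pos [0.5659 0.0122 0.1552] F [0.  0.2 0.1] tool shift mm [ 0.9 -2.5 21.2] tilt [-1.e-04 -1.e-04 -1.e+00]
```

```bash
python3 -m crank '[[255,[1,-2,3],0],[255,[1,-2,6],0],[255,[1,-2,9],0],[255,[1,-2,11],0],[255,[1,-2,13],0]]' | sed -n '1,4p'
python3 -m crank '[[255,[0,0,1],0],[255,[0,0,2],0],[255,[0,0,3],0],[255,[0,0,4],0],[255,[0,0,5],0]]' | sed -n '1,4p'
```

```text
time_s: 4.85
position: [0.5659, 0.0101, 0.1427]
tool_rot: [-0.575, 3.088, -0.0]
ft_force: [-1.1, -0.0, 4.7]
time_s: 5.48
position: [0.5658, 0.0101, 0.1373]
tool_rot: [-0.574, 3.088, 0.0]
ft_force: [-1.0, -0.3, 3.4]
```

```bash
python3 -m crank '[[255,[0,0,1],0],[255,[0,0,2],0],[255,[0,0,3],0],[255,[0,0,4],0],[255,[0,0,4],0]]' | sed -n '1,4p'
python3 -m crank '[[255,[0,0,0.5],0],[255,[0,0,1],0],[255,[0,0,1.5],0],[255,[0,0,1.5],0],[255,[0,0,1.5],0]]' | sed -n '1,4p'
```

```text
time_s: 6.1
position: [0.5659, 0.0101, 0.1338]
tool_rot: [-0.575, 3.088, -0.0]
ft_force: [-1.8, 0.7, 7.1]
time_s: 6.72
position: [0.5659, 0.0101, 0.1327]
tool_rot: [-0.575, 3.088, -0.0]
ft_force: [-2.8, 0.2, 7.6]
```

```bash
python3 -m crank '[[255,[0,0,0.5],0],[255,[0,0,1],0],[255,[0,0,1],0],[255,[0,0,1],0],[255,[0,0,1],0]]' | sed -n '1,4p'
python3 -m crank '[[255,[0,0,-2],0],[255,[0,0,-6],0],[255,[0,0,-20],0],[255,[0,0,-60],0],[255,[0,0,-110],0]]' | sed -n '1,4p'
python3 - <<'E'
from w import *
look('palm_top',(.566,.010),.135,('wrist','wrist'))
shift((.486,.278,.27))
E
```

```text
time_s: 7.35
position: [0.566, 0.01, 0.1319]
tool_rot: [-0.575, 3.087, -0.001]
ft_force: [-2.4, 0.9, 10.1]
time_s: 7.98
position: [0.565, 0.0099, 0.2415]
tool_rot: [0.574, -3.086, 0.0]
ft_force: [1.0, 0.0, 0.3]
wrist depth: n 1855 z med 0.1350 mean [0.5653 0.0092] circ [0.5666 0.0091 0.0219] cam [ 0.492 -0.02   0.386]
 net 0.66 [256. 192.  64.  60.]
wrist depth: n 1826 z med 0.1350 mean [0.5654 0.0089] circ [0.5662 0.0092 0.0217] cam [ 0.493 -0.02   0.391]
 net 0.61 [258. 185.  64.  53.]
 net 0.16 [269. 272. 203.  58.]
t 8.18 pos [0.5662 0.0103 0.2421] F [ 0.3  0.1 -1.9] tool shift mm [-21.5 278.6 -27.8] tilt [ 0.0024  0.001  -1.    ]
```

```bash
python3 -m crank '[[255,[-4,50,-28],0],[255,[-9,105,-28],0],[255,[-13,160,-28],0],[255,[-17,220,-28],0],[255,[-21,250,-28],0]]' | head -2
python3 - <<'E'
from w import *
look('file_top',(.484,.277),.180)
E
python3 -m crank '[[255,[0,14,0],0],[255,[0,28,0],0],[255,[0,28,0],0],[255,[0,28,0],0],[255,[0,28,0],0]]' | head -2
python3 - <<'E'
from w import *
look('file_top',(.484,.277),.180,('wrist','wrist'))
shift((.482,.275,.19))
E
```

```text
time_s: 8.8
position: [0.4938, 0.2532, 0.2674]
wrist depth: n 1200 z med 0.1819 mean [0.4825 0.2742] circ [0.4832 0.2746 0.0154] cam [0.421 0.224 0.412]
 net 0.57 [286. 191.  44.  58.]
time_s: 9.52
position: [0.4855, 0.2766, 0.2689]
wrist depth: n 1184 z med 0.1819 mean [0.4825 0.2744] circ [0.4832 0.2747 0.0154] cam [0.412 0.247 0.413]
 net 0.8 [259. 187.  40.  60.]
wrist depth: n 1192 z med 0.1819 mean [0.4824 0.2744] circ [0.483  0.2747 0.0155] cam [0.412 0.247 0.413]
 net 0.76 [257. 186.  42.  59.]
t 9.72 pos [0.4855 0.2768 0.2688] F [0.3 0.8 0.6] tool shift mm [ 3.9 -0.4 78.8] tilt [ 1.e-04  1.e-04 -1.e+00]
```

```bash
python3 -m crank '[[255,[3,-1,25],0],[255,[3,-1,50],0],[255,[3,-1,66],0],[255,[3,-1,74],0],[255,[3,-1,78],0]]' | sed -n '1,4p'
python3 -m crank '[[255,[0,0,3],0],[255,[0,0,6],0],[255,[0,0,8.5],0],[255,[0,0,11],0],[255,[0,0,13],0]]' | sed -n '1,4p'
python3 -c "
from h import *
shift((.483,.2745,.169))"
```

```text
time_s: 10.35
position: [0.4831, 0.275, 0.1908]
tool_rot: [-0.574, 3.088, -0.0]
ft_force: [-0.3, 0.8, 0.1]
time_s: 10.98
position: [0.4831, 0.2751, 0.1783]
tool_rot: [-0.575, 3.088, 0.0]
ft_force: [-1.2, -0.4, 4.5]
t 10.97 pos [0.4831 0.2751 0.1783] F [-1.2 -0.4  4.5] tool shift mm [ 0.3 -0.5  9.3] tilt [ 8.e-04  4.e-04 -1.e+00]
```

```bash
python3 -m crank '[[255,[0,0,1],0],[255,[0,0,2],0],[255,[0,0,3],0],[255,[0,0,4],0],[255,[0,0,5],0]]' | sed -n '1,4p'
python3 -m crank '[[255,[0,0,1],0],[255,[0,0,2],0],[255,[0,0,3],0],[255,[0,0,4],0],[255,[0,0,4],0]]' | sed -n '1,4p'
python3 -m crank '[[255,[0,0,0.5],0],[255,[0,0,1],0],[255,[0,0,1.5],0],[255,[0,0,1.5],0],[255,[0,0,1.5],0]]' | sed -n '1,4p'
```

```text
time_s: 11.6
position: [0.483, 0.2751, 0.1728]
tool_rot: [-0.574, 3.088, 0.0]
ft_force: [0.2, 0.2, 3.4]
time_s: 12.22
position: [0.4831, 0.2751, 0.1691]
tool_rot: [-0.575, 3.088, 0.0]
ft_force: [-0.7, -0.9, 5.5]
time_s: 12.85
position: [0.4831, 0.2751, 0.1681]
tool_rot: [-0.575, 3.087, 0.0]
ft_force: [-1.0, -0.2, 7.6]
```

```bash
python3 -m crank '[[255,[0,0,0.5],0],[255,[0,0,1],0],[255,[0,0,1],0],[255,[0,0,1],0],[255,[0,0,1],0]]' | sed -n '1,4p'
python3 -m crank '[[255,[0,0,-2],0],[255,[0,0,-6],0],[255,[0,0,-20],0],[255,[0,0,-60],0],[255,[0,0,-110],0]]' | sed -n '1,4p'
python3 - <<'E'
from w import *
look('file_top',(.483,.2745),.170,('wrist',))
shift((.592,-.292,.29))
E
```

```text
time_s: 13.48
position: [0.4832, 0.2751, 0.1674]
tool_rot: [-0.575, 3.087, 0.0]
ft_force: [-1.7, -0.2, 9.0]
time_s: 14.1
position: [0.4824, 0.2746, 0.2771]
tool_rot: [0.574, -3.086, 0.002]
ft_force: [1.8, 1.2, 0.3]
wrist depth: n 1013 z med 0.1703 mean [0.4824 0.2744] circ [0.4832 0.2746 0.0156] cam [0.409 0.245 0.421]
 net 0.69 [257. 185.  38.  52.]
 net 0.57 [  8. 155.  15.  17.]
t 14.2 pos [0.4852 0.2759 0.283 ] F [1.3 0.2 0.3] tool shift mm [ 104.4 -568.3   -9.3] tilt [ 0.0095  0.0059 -0.9999]
```

```bash
python3 -m crank '[[255,[9,-50,-12],0],[255,[19,-105,-12],0],[255,[29,-160,-12],0],[255,[39,-215,-12],0],[255,[49,-270,-12],0]]' | head -2
python3 -m crank '[[255,[9,-50,0],0],[255,[19,-105,0],0],[255,[29,-160,0],0],[255,[39,-215,0],0],[255,[49,-260,0],0]]' | head -2
python3 - <<'E'
from w import *
look('long_top',(.592,-.292),.219,('wrist',))
shift((.592,-.292,.275))
E
```

```text
time_s: 14.82
position: [0.5343, 0.0037, 0.2887]
time_s: 15.45
position: [0.582, -0.2569, 0.2882]
wrist depth: n 963 z med 0.2203 mean [ 0.5912 -0.2951] circ [ 0.5922 -0.2952  0.0136] cam [ 0.509 -0.286  0.432]
 net 0.86 [493.  84.  37.  25.]
 net 0.83 [205. 192.  52.  63.]
t 15.55 pos [ 0.5816 -0.2589  0.2869] F [-0.7  0.  -0.3] tool shift mm [  2.1 -34.7  11.8] tilt [-2.5e-03 -3.0e-04 -1.0e+00]
```

```bash
python3 -m crank '[[255,[1,-12,0],0],[255,[2,-25,0],0],[255,[3,-37,0],0],[255,[3,-37,12],0],[255,[3,-37,12],0]]' | head -2
python3 - <<'E'
from w import *
look('long_top',(.592,-.294),.219,('wrist','wrist'))
shift((.592,-.295,.229))
E
```

```text
time_s: 16.18
position: [0.5921, -0.2897, 0.2745]
wrist depth: n 1075 z med 0.2203 mean [ 0.5913 -0.2954] circ [ 0.5919 -0.2953  0.0137] cam [ 0.519 -0.32   0.419]
 net 0.95 [247. 197.  48.  75.]
wrist depth: n 1050 z med 0.2203 mean [ 0.5913 -0.2954] circ [ 0.5922 -0.2953  0.0136] cam [ 0.519 -0.32   0.42 ]
 net 0.87 [394.  20.  95.  39.]
 net 0.57 [251. 197.  49.  73.]
t 16.38 pos [ 0.5926 -0.2901  0.2767] F [0.8 0.2 0.3] tool shift mm [ 2.4 -4.4 47.7] tilt [ 6.e-04 -3.e-04 -1.e+00]
```

```bash
ls pics | grep long
```

```text
w_long_top_15.55.png
w_long_top_16.38.png
```

View pics/w_long_top_16.38.png

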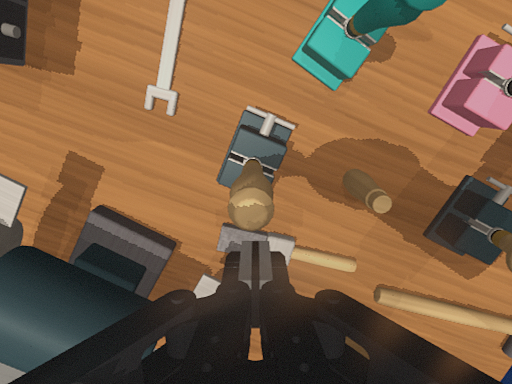

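```bash
python3 -m crank '[[255,[2,-4.5,15],0],[255,[2,-4.5,28],0],[255,[2,-4.5,38],0],[255,[2,-4.5,43],0],[255,[2,-4.5,46],0]]' | sed -n '1,4p'
python3 -c "
from h import *
shift((.592,-.295,.209))"
```

```text
time_s: 17.0
position: [0.5923, -0.2953, 0.2301]
tool_rot: [0.575, -3.088, 0.0]
ft_force: [-0.6, 0.5, -0.9]
t 17.0 pos [ 0.5923 -0.2953  0.2301] F [-0.6  0.5 -0.9] tool shift mm [ 0.2  0.4 21.1] tilt [-1.e-04 -1.e-04 -1.e+00]
```

The wrist picture shows the long handle's top at (250,208) in its dark vice, with the shut fingers at (256,255) just above it. The spare handle at (375,195) is well clear. I'm now pressing it down.

```bash
python3 -m crank '[[255,[0,0,3],0],[255,[0,0,6],0],[255,[0,0,8.5],0],[255,[0,0,11],0],[255,[0,0,13],0]]' | sed -n '1,4p'
python3 -m crank '[[255,[0,0,1],0],[255,[0,0,2],0],[255,[0,0,3],0],[255,[0,0,4],0],[255,[0,0,5],0]]' | sed -n '1,4p'
```

```text
time_s: 17.62
position: [0.5925, -0.2955, 0.218]
tool_rot: [-0.574, 3.088, -0.002]
ft_force: [-0.3, 1.2, 3.9]
time_s: 18.25
position: [0.5924, -0.2953, 0.2123]
tool_rot: [-0.574, 3.088, -0.0]
ft_force: [-0.5, 0.7, 2.9]
```

```bash
python3 -m crank '[[255,[0,0,1],0],[255,[0,0,2],0],[255,[0,0,3],0],[255,[0,0,4],0],[255,[0,0,4],0]]' | sed -n '1,4p'
python3 -m crank '[[255,[0,0,0.5],0],[255,[0,0,1],0],[255,[0,0,1],0],[255,[0,0,1],0],[255,[0,0,1],0]]' | sed -n '1,4p'
python3 -m crank '[[255,[0,0,0.5],0],[255,[0,0,1],0],[255,[0,0,1],0],[255,[0,0,1],0],[255,[0,0,1],0]]' | sed -n '1,4p'
```

```text
time_s: 18.88
position: [0.5925, -0.2955, 0.209]
tool_rot: [-0.574, 3.088, -0.001]
ft_force: [-0.1, 0.4, 6.0]
time_s: 19.5
position: [0.5926, -0.2955, 0.2084]
tool_rot: [-0.574, 3.087, -0.002]
ft_force: [0.1, 0.8, 8.0]
time_s: 20.12
position: [0.5926, -0.2956, 0.2077]
tool_rot: [-0.574, 3.087, -0.003]
ft_force: [-0.1, 0.9, 7.8]
```

```bash
python3 -m crank '[[255,[0,0,0.5],0],[255,[0,0,1],0],[255,[0,0,1],0],[255,[0,0,1],0],[255,[0,0,1],0]]' | sed -n '1,4p'
python3 -m crank '[[255,[0,0,-2],0],[255,[0,0,-6],0],[255,[0,0,-20],0],[255,[0,0,-50],0],[255,[0,0,-80],0]]' | sed -n '1,4p'
python3 - <<'E'
from w import *
look('long_top',(.592,-.295),.209,('wrist','scene'))
for n,z in (((.571,.016),.134),((.487,.280),.169)): look('glue',n,z,('scene',))
E
```

```text
time_s: 20.75
position: [0.5927, -0.2957, 0.207]
tool_rot: [-0.574, 3.087, -0.003]
ft_force: [-1.2, 0.5, 9.2]
time_s: 21.38
position: [0.5921, -0.2952, 0.2862]
tool_rot: [0.574, -3.088, -0.001]
ft_force: [0.7, -0.7, 0.6]
wrist depth: n 892 z med 0.2100 mean [ 0.5915 -0.2957] circ [ 0.5922 -0.2952  0.0135] cam [ 0.519 -0.325  0.43 ]
 net 0.97 [254. 193.  46.  65.]
 net 0.78 [399.  20. 102.  39.]
scene depth: n 68 z med 0.2084 mean [ 0.596  -0.2885] circ [ 0.5956 -0.2904  0.0136] cam [ 1.21  -0.032  1.054]
 net 0.83 [228. 157.  12.  36.]
 net 0.7 [160. 160.  13.  36.]
scene depth: n 144 z med 0.1340 mean [0.5704 0.0153] circ [0.5695 0.0159 0.021 ] cam [ 1.21  -0.032  1.054]
 net 0.76 [305. 208.  18.  23.]
scene depth: n 73 z med 0.1694 mean [0.4873 0.2808] circ [0.4862 0.2798 0.0166] cam [ 1.21  -0.032  1.054]
 net 0.69 [304. 210.  15.  22.]
 net 0.17 [393. 208.  20.  33.]
```

All three tops now sit at their home heights (0.134, 0.169 and 0.209 m), and the gripper is clear of everything. I'm handing the job in.

```bash
python3 -c "
from bench import manip
print(manip.finish_job())"
```

```text
the job is handed in; nothing more can be done
None
```

I pressed the palm, file and long handles home on their washers in that order, with at most about 10 N read at the end of each step. I touched nothing else and handed the job in at about 22 s; no verdict came back.

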